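# Close the oil flasks and hang up the turning tools

### The arm

A 7-joint arm with a two-finger parallel gripper is mounted at the origin on the work surface. World frame = base frame: x ahead of the robot, y to its left, z up, the work surface at z = 0. Lengths are in m, angles in rad, forces in N, time in s.
With the tool pointing down it reaches from about 0.4 to 0.925 m from the base axis. Payload 4.1 kg.
Tool frame: the origin (TCP) lies midway between the tips of the shut fingers; the grasp point (between the pads) lies 19 mm behind it; z points along the fingers, y is the line along which they close (so a half turn about z gives the same grasp; the last joint's range is limited). The gripper opens to 85 mm and grips with 20 to 120 N. Pads are 22 mm wide; open, the fingers measure 114 mm over their backs; the gripper's body (76 mm by 85 mm) begins 54 mm behind the grasp point. The pads swing forward as they close: fully open they stand 13 mm farther back than shut.
Start: joints at [1.113, 0.398, 0.045, 1.537, -0.019, 1.207, -0.051], TCP at [0.228, -0.609, 0.231] pointing down, gripper open.
Joint ranges: [-2.82, 2.82], [-0.49, 2.23], [-1.37, 1.46], [0, 2.46], [-1.36, 4.5], [0.23, 2], [-2.94, 2.94]. Speed limits (rad/s): [2.57, 2.57, 3.14, 3.14, 3.14, 3.14, 3.14].

### API

Orientations are given as a unit quaternion [w, x, y, z].
In Python, from cell import env, cams gives the robot as it stands.
- The arm moves only by the tool step_arm, never from a script. Its argument "plan" is a list of rows, each an object with "slide": the shift along the tool's x, y, z in cm, a list of three; "yaw": the turn about the tool's z in degrees. In form: [{"slide": [tx, ty, tz], "yaw": yaw}, ...]. A call has 1 to 12 rows; each row shifts and turns the commanded pose from where the row before left it, along the tool's axes as they then stand; what a row does not reach is not made up. A row lasts 1/10 s, in which the tool goes at most 50 mm and 8.59 degrees, less where a joint would pass 70% of its speed; a pose out of reach is approached as far as the arm can. A call is refused whole if a number of a shift passes 5 or a number of a turn 8.59, either way. A call with a gripper value outside its range is refused whole. "claw" is the finger opening in cm, from 0 to 8.54, set as the call begins (left out, the last holds). The fingers move at their own pace and stop on an object; "grip_force" is the grip in N (left out, the last holds). Time passes only in rows, so rows that do not move let the fingers close. It gives the time, the measured TCP pose, the force, the opening and the grip force at its end, in the units of the state.
- env.state(): the state, without advancing time (a new reading comes with each control period).
- cams.get_image(name): name is "side" or "top"; returns the picture (420x560x3 uint8, red, green, blue); there is no depth.
- cams.camera_model(name): a dict with "K" (3x3 intrinsics, pixels), "extrinsics" (4x4, takes a point from world to camera coordinates). Camera axes: x right, y down, z forward; pixel columns grow to the right and rows downward; lengths in m; the calibration is good to about 2 mm. A picture is of the moment at which its call begins. camera_model takes no time and is no camera call.
- env.hand_in(): hands the job in; it is judged then, once.
The state is a dict: "time": time; "q": joint angles; "qvel": joint speeds; "effort": joint torques, N m; "tool_pos": TCP position; "eef_rot": TCP orientation; "contact_force": force on the tool from outside, world axes, zero at the start; "wrist_torque": the same for the moment, N m; "grip_width": opening from 0.0 (shut) to 1.0 (fully open); "finger_force": force on a finger pad.
Only numpy, scipy, OpenCV 4.12 (cv2) and the standard library are available. Lean on these libraries where they do the work, as an engineer would, in place of code of your own. Each camera call takes 0.05 s, during which the arm holds its last target. There are 200 camera calls.

### The job

Clear up the wood-turning bench: first close every oil flask with a stopper from the board, pushed fully home, so that no dust gets into the oil; then take every turning tool out of the caddy and hang it on a free hook of the rack, handle up, its steel between the two prongs and its foot resting flat on them. Do not knock the tools that already hang there, tip a flask over or shove the bowl and the sanding block about; a stopper left over stays in the board, and the flasks may stand anywhere on the bench.

Things in the scene. Friction and masses are not known exactly. Their poses are not given: they have to be found in the camera images.
- flask1: Turned dark-wood oil flask 1 (may be absent), loose, standing on the bench: body 69 mm across, neck 41 mm across, 105 mm high, about 0.4 kg. Origin: centre of its underside, z up its axis.
- flask2: Turned dark-wood oil flask 2 (may be absent), loose, standing on the bench: body 69 mm across, neck 41 mm across, 105 mm high, about 0.4 kg. Origin: centre of its underside, z up its axis.
- flask3: Turned dark-wood oil flask 3 (may be absent), loose, standing on the bench: body 69 mm across, neck 41 mm across, 105 mm high, about 0.4 kg. Origin: centre of its underside, z up its axis.
- mouth1 (a point): Centre of the mouth of flask 1, level with its rim, 105 mm above its underside (absent with the flask). The round bore is 26 mm wide and 31 mm deep.
- mouth2 (a point): Centre of the mouth of flask 2, level with its rim, 105 mm above its underside (absent with the flask). The round bore is 26 mm wide and 31 mm deep.
- mouth3 (a point): Centre of the mouth of flask 3, level with its rim, 105 mm above its underside (absent with the flask). The round bore is 26 mm wide and 31 mm deep.
- stopper1: Wooden stopper; all alike, any fits any flask; stands plug down in the board. Origin: centre of the underside of its flange, z up the knob. Below: tapered plug 24 mm long, 22.6 mm across at the top, 17 at the end. Above: flange 36 mm across, 6 thick, then a straight knob 21 mm across ending 46 mm above the origin. 35 g.
- stopper2: Wooden stopper; all alike, any fits any flask; stands plug down in the board. Origin: centre of the underside of its flange, z up the knob. Below: tapered plug 24 mm long, 22.6 mm across at the top, 17 at the end. Above: flange 36 mm across, 6 thick, then a straight knob 21 mm across ending 46 mm above the origin. 35 g.
- stopper3: Wooden stopper; all alike, any fits any flask; stands plug down in the board. Origin: centre of the underside of its flange, z up the knob. Below: tapered plug 24 mm long, 22.6 mm across at the top, 17 at the end. Above: flange 36 mm across, 6 thick, then a straight knob 21 mm across ending 46 mm above the origin. 35 g.
- board: Stopper board, fixed: light wood, 60 x 180 mm, 32 mm high, with three square 28 mm openings in a row along its y axis, 56 mm apart. Origin: centre of its underside, z up. The stoppers' flanges rest on its top.
- tool1: Short turning tool, gouge (round steel bar 12 mm across); may be absent. Upright in the caddy, handle up. Origin: on the axis, 50 mm below the underside of the handle's flared foot, z up the handle. Above the foot's underside: wooden handle 75 mm long: foot 36 mm across, 12 high, then a grip 25 mm across. Below it: 98 mm of steel (first 12 mm a ferrule 14 mm across). 160 g.
- tool2: Short turning tool, skew chisel (flat blade 18 x 6 mm below a 10 mm round neck); may be absent. Upright in the caddy, handle up. Origin: on the axis, 50 mm below the underside of the handle's flared foot, z up the handle. Above the foot's underside: wooden handle 75 mm long: foot 36 mm across, 12 high, then a grip 25 mm across. Below it: 98 mm of steel (first 12 mm a ferrule 14 mm across). 160 g.
- tool3: Short turning tool, round-nosed scraper (flat tip 18 x 6 mm below a 10 mm round neck); may be absent. Upright in the caddy, handle up. Origin: on the axis, 50 mm below the underside of the handle's flared foot, z up the handle. Above the foot's underside: wooden handle 75 mm long: foot 36 mm across, 12 high, then a grip 25 mm across. Below it: 98 mm of steel (first 12 mm a ferrule 14 mm across). 160 g.
- caddy: Tool caddy, fixed: plywood stand 72 x 198 mm, 110 mm high, open below, with three square 26 mm openings in a row along its y axis, 62 mm apart. Origin: centre of its underside, z up. The tools' flared feet rest on its top, the steel hangs through.
- rack: Fixed hook rack; origin on the bench under its 0.44 m rail (along y; two posts), z up. Six hooks at y = -175, -105, -35, 35, 105, 175 mm point to its -x (the robot): each two level prongs, 20 mm apart clear (32 mm over outsides), tops at z = 200 mm like the rail's, reaching x = -77 mm, the last 6 mm turned up 8 mm. Tools hang by the foot flat on the prongs, steel between; mid-hook is x = -42 mm.
- hung1: A tool already hanging on hook 1 (three of these are there; if absent, that hook is free); handle and lengths just like the tools of the caddy, origin likewise 50 mm below the underside of the flared foot, so 150 mm above the bench.
- hung2: A tool already hanging on hook 2 (three of these are there; if absent, that hook is free); handle and lengths just like the tools of the caddy, origin likewise 50 mm below the underside of the flared foot, so 150 mm above the bench.
- hung3: A tool already hanging on hook 3 (three of these are there; if absent, that hook is free); handle and lengths just like the tools of the caddy, origin likewise 50 mm below the underside of the flared foot, so 150 mm above the bench.
- hung4: A tool already hanging on hook 4 (three of these are there; if absent, that hook is free); handle and lengths just like the tools of the caddy, origin likewise 50 mm below the underside of the flared foot, so 150 mm above the bench.
- hung5: A tool already hanging on hook 5 (three of these are there; if absent, that hook is free); handle and lengths just like the tools of the caddy, origin likewise 50 mm below the underside of the flared foot, so 150 mm above the bench.
- hung6: A tool already hanging on hook 6 (three of these are there; if absent, that hook is free); handle and lengths just like the tools of the caddy, origin likewise 50 mm below the underside of the flared foot, so 150 mm above the bench.
- bowl: Bystander: light-wood turned bowl, 110 mm across, 50 mm high, on the bench below the rack. Origin: centre of its underside.
- sandblock: Bystander: cork sanding block, 70 x 45 x 30 mm. Origin: centre of its underside.
Not all that is in view belongs to the job. What is shaped like the tool3 but pink is not meant.

How it is judged:
By the outcome, as a careful person would: the job done as asked, in the order asked, and still so for the second after the job is handed in, with the robot touching nothing.
Of hung1, hung2, hung3, hung4, hung5, hung6 only 3 to 3 are there at a start; the rules pass over those that are not, and their reading is None.
Of tool1, tool2, tool3 only 2 to 3 are there at a start; the rules pass over those that are not, and their reading is None.
Of flask1, flask2, flask3 only 2 to 3 are there at a start; the rules pass over those that are not, and their reading is None.
At some moment in a run one of flask1, flask2, flask3 may be knocked a few centimetres aside while the robot is not near it.
It also fails if it takes over 210 s, if anything falls off the work surface, if the arm or the gripper's body presses on something with over 40 N, if the wrist force passes 120 N, or if a joint passes its speed limit or range.

## Working session

There is one attempt and no reset: what is moved stays moved. The work goes in short steps, Python scripts to look and compute and a tool call to move; the robot and the scene stay as the last step left them, time stands still between calls to the robot, and variables do not carry over. Pictures are saved under pics/ and viewed, at most 14 in all, crops included, and the job is handed in when it is done.

Besides the shell and the picture viewer there is one more tool, called after ">>>" by a JSON object that holds its "name" and its "arguments", one argument or row to a line. step_arm: Moves the arm, as the interface text tells. Its arguments: {"type":"object","properties":{"plan":{"type":"array"},"claw":{"type":"number"},"grip_force":{"type":"number"}},"required":["plan"]}

```bash
mkdir -p pics; ls; python3 - <<'E'
from cell import env,cams
import cv2,numpy as np
for n in("side","top"):
    im=cams.get_image(n); cv2.imwrite(f"pics/{n}0.png",im[:,:,::-1])
    m=cams.camera_model(n); print(n,np.round(m["K"],1).tolist(),np.round(m["extrinsics"],4).tolist())
s=env.state();print(s)
E
```

```text
pics
side [[467.0, 0.0, 286.9], [0.0, 467.0, 203.6], [0.0, 0.0, 1.0]] [[-0.7835, -0.6212, -0.0155, 0.4204], [-0.3343, 0.4424, -0.8322, 0.2956], [0.5238, -0.6468, -0.5543, 0.7572], [0.0, 0.0, 0.0, 1.0]]
top [[426.2, 0.0, 282.7], [0.0, 426.2, 202.3], [0.0, 0.0, 1.0]] [[-0.0044, -1.0, 0.0026, -0.0235], [-0.9873, 0.0039, -0.1589, 0.5666], [0.1589, -0.0033, -0.9873, 1.143], [0.0, 0.0, 0.0, 1.0]]
{'time': 0.1, 'q': array([ 1.11299997,  0.3991571 ,  0.04503597,  1.53779049, -0.01869375,
        1.20691635, -0.05069947]), 'qvel': array([ 0.00031822, -0.00095432, -0.00039836, -0.00186885, -0.0006486 ,
        0.00012245, -0.00099548]), 'effort': array([ 4.91288709e-03, -4.76257610e+01,  1.37068983e+00, -2.54946595e+01,
        1.19630757e-02,  5.00125854e-03, -8.74705961e-06]), 'tool_pos': array([ 0.22805718, -0.60804417,  0.23032588]), 'eef_rot': array([-8.95746574e-04,  9.83940623e-01,  1.78493681e-01, -2.30713537e-04]), 'contact_force': array([0.28255558, 0.21662776, 0.45458667]), 'wrist_torque': array([ 0.01037103, -0.02387431,  0.01914948]), 'finger_force': 0.0, 'grip_width': 1.0036419409127355}
```

View pics/side0.png

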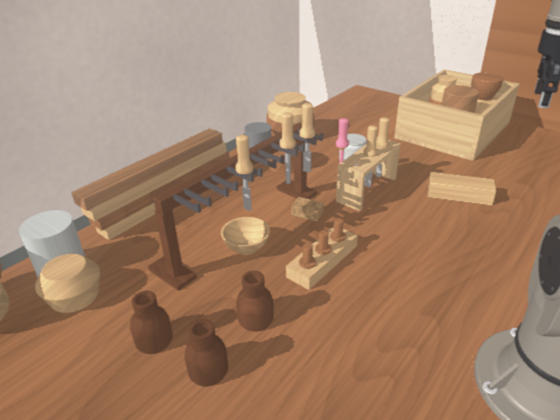

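View pics/top0.png

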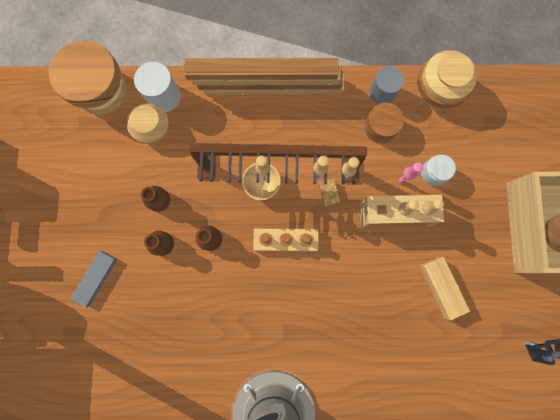

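The top view shows three flasks at about (155,198), (159,243) and (208,238). The board is at (286,240) with 3 stoppers. The caddy at (403,210) holds 2 tools, and the pink decoy is behind it at (412,172). The rack spans columns 190–365 with 3 hung tools. I'll zoom in for accuracy.

```bash
cat > h.py <<'E'
import numpy as np,cv2
from cell import env,cams
M={n:cams.camera_model(n) for n in("side","top")}
def back(n,u,v,z):
    K=np.array(M[n]["K"]);E=np.array(M[n]["extrinsics"]);R=E[:3,:3];t=E[:3,3]
    c=-R.T@t;d=R.T@np.linalg.inv(K)@[u,v,1.];return c+d*(z-c[2])/d[2]
def proj(n,p):
    K=np.array(M[n]["K"]);E=np.array(M[n]["extrinsics"]);q=K@(E[:3,:3]@np.asarray(p,float)+E[:3,3]);return q[:2]/q[2]
def tri(us,ut):
    from scipy.optimize import least_squares
    r=least_squares(lambda p:np.r_[proj("side",p)-us,proj("top",p)-ut],[.6,0,.1]);return r.x,np.abs(r.fun).max()
def crop(im,x0,y0,x1,y1,s,name):
    c=cv2.resize(im[y0:y1,x0:x1],None,fx=s,fy=s,interpolation=cv2.INTER_CUBIC);cv2.imwrite(name,c[:,:,::-1])
E
python3 - <<'E'
from h import *
a=cv2.imread("pics/top0.png")[:,:,::-1];b=cv2.imread("pics/side0.png")[:,:,::-1]
t=[a[185:265,130:330],a[135:235,180:380]]
crop(a,135,180,335,260,4,"pics/tA.png")
crop(a,185,135,455,235,2.96,"pics/tB.png")
crop(b,120,90,420,390,2,"pics/sA.png")
E
```

```text
(no output)
```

View pics/tA.png

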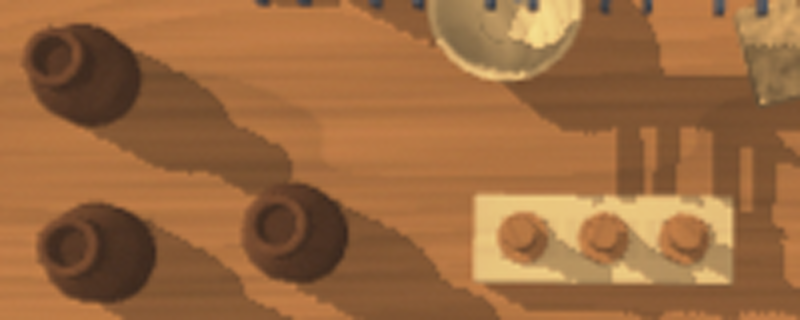

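View pics/tB.png

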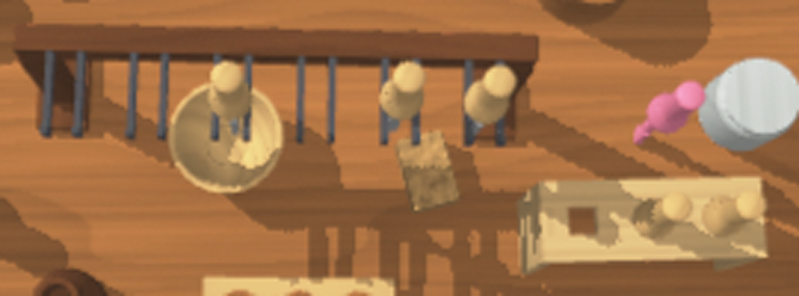

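View pics/sA.png

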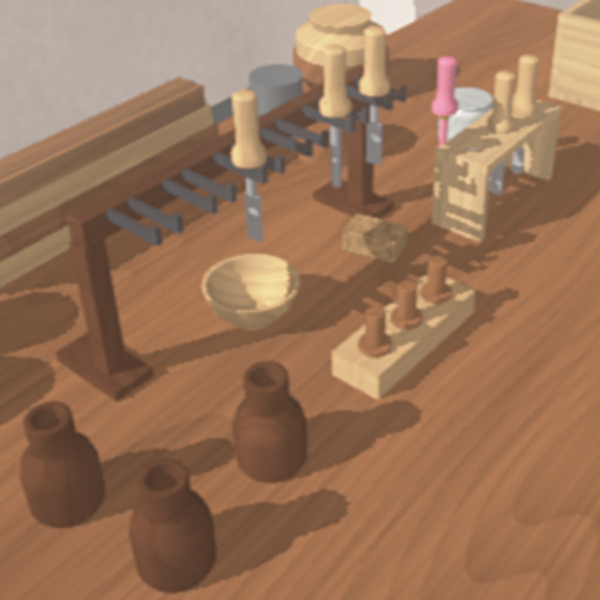

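```bash
python3 - <<'E'
from h import *
A=lambda u,v:(135+(u+.5)/4-.5,180+(v+.5)/4-.5)
B=lambda u,v:(185+(u+.5)/2.96-.5,135+(v+.5)/2.96-.5)
S=lambda u,v:(120+(u+.5)/2-.5,90+(v+.5)/2-.5)
p=lambda n,*a:print(n,np.round(back(*a),4))
for n,u in dict(A=(56,57),B=(71,248),C=(280,225)).items(): p("mouth"+n,"top",*A(*u),.105)
for n,u in dict(A=(50,415),B=(166,476),C=(267,374)).items(): p("mouthS"+n,"side",*S(*u),.105)
for u in (522,604,686): p("flange","top",*A(u,238),.036)
for u in [(522,231),(604,231),(686,231)]: p("knobtop","top",*A(*u),.078)
for u in [(375,312),(405,287),(437,264)]: p("knobtopS","side",*S(*u),.078)
for u in [(474,196),(733,196),(474,284),(733,284)]: p("board","top",*A(*u),.032)
p("hole","top",*B(582,221),.11)
for u in [(540,180),(765,177),(768,256)]: p("caddyc","top",*B(*u),.11)
for u in [(678,207),(752,206)]: p("handletop","top",*B(*u),.185)
for u in [(505,76),(528,60)]: p("handletopS","side",*S(*u),.185)
for a in [(45,78),(132,165),(216,248),(301,332),(385,416),(469,500)]: p("prong tip","top",*B(sum(a)/2,138+(sum(a)/2-60)*.018),.2)
for u in [(18,45),(537,58),(18,28),(537,40)]: p("rail","top",*B(*u),.2)
for u in [(227,75),(409,75),(500,79)]: p("hungtop","top",*B(*u),.275)
E
```

```text
mouthA [0.5809 0.3299 0.105 ]
mouthB [0.4544 0.3144 0.105 ]
mouthC [0.4688 0.1787 0.105 ]
mouthSA [0.5819 0.328  0.105 ]
mouthSB [0.4544 0.3139 0.105 ]
mouthSC [0.4696 0.1781 0.105 ]
flange [0.4647 0.0233 0.036 ]
flange [ 0.4645 -0.0335  0.036 ]
flange [ 0.4643 -0.0903  0.036 ]
knobtop [0.4663 0.0217 0.078 ]
knobtop [ 0.4661 -0.0331  0.078 ]
knobtop [ 0.4659 -0.088   0.078 ]
knobtopS [0.4648 0.0223 0.078 ]
knobtopS [ 0.4645 -0.0301  0.078 ]
knobtopS [ 0.4604 -0.0847  0.078 ]
board [0.4945 0.057  0.032 ]
board [ 0.4937 -0.1238  0.032 ]
board [0.4334 0.0566 0.032 ]
board [ 0.4326 -0.1227  0.032 ]
hole [ 0.5363 -0.2847  0.11  ]
caddyc [ 0.5734 -0.2487  0.11  ]
caddyc [ 0.5753 -0.45    0.11  ]
caddyc [ 0.5043 -0.4481  0.11  ]
handletop [ 0.5369 -0.3472  0.185 ]
handletop [ 0.5375 -0.4087  0.185 ]
handletopS [ 0.5336 -0.3406  0.185 ]
handletopS [ 0.5345 -0.4005  0.185 ]
prong tip [0.5942 0.1628 0.2   ]
prong tip [0.5926 0.0912 0.2   ]
prong tip [0.591  0.0224 0.2   ]
prong tip [ 0.5895 -0.0472  0.2   ]
prong tip [ 0.5879 -0.1164  0.2   ]
prong tip [ 0.5864 -0.1856  0.2   ]
rail [0.6735 0.201  0.2   ]
rail [ 0.6607 -0.2315  0.2   ]
rail [0.6882 0.2015 0.2   ]
rail [ 0.6762 -0.2321  0.2   ]
hungtop [0.6273 0.0231 0.275 ]
hungtop [ 0.6267 -0.117   0.275 ]
hungtop [ 0.6233 -0.187   0.275 ]
```

>>> {"name": "step_arm", "arguments": {
  "plan": [
    {"slide": [0,0,0],"yaw": -7.7},
    {"slide": [0,0,0],"yaw": -7.7},
    {"slide": [0,0,0],"yaw": -7.7},
    {"slide": [0,0,0],"yaw": -7.7},
    {"slide": [0,0,0],"yaw": -7.7},
    {"slide": [0,0,0],"yaw": -7.7},
    {"slide": [0,0,0],"yaw": -7.7},
    {"slide": [0,0,0],"yaw": -7.7},
    {"slide": [0,0,0],"yaw": -7.7},
    {"slide": [0,0,0],"yaw": 0}
  ],
  "claw": 5
}}

```text
time: 1.1
tool_pos: [0.228, -0.6083, 0.2307]
eef_rot: [-0.0, 0.708, 0.706, 0.0]
contact_force: [0.7, 0.3, -0.3]
grip_width: 0.585
finger_force: 0.0
```

>>> {"name": "step_arm", "arguments": {
  "plan": [
    {"slide": [4.5,1.7,0]},
    {"slide": [4.5,1.7,0]},
    {"slide": [4.5,1.7,0]},
    {"slide": [4.5,1.7,0]},
    {"slide": [4.5,1.7,0]},
    {"slide": [4.5,1.7,0]},
    {"slide": [4.5,1.7,0]},
    {"slide": [4.5,1.7,0]},
    {"slide": [4.5,1.7,0]},
    {"slide": [4.5,1.7,0]},
    {"slide": [4.5,1.7,0]},
    {"slide": [0,0,0]}
  ]
}}

```text
schema error: expected keys slide, yaw
```

>>> {"name": "step_arm", "arguments": {
  "plan": [
    {"slide": [4.5,1.7,0],"yaw": 0},
    {"slide": [4.5,1.7,0],"yaw": 0},
    {"slide": [4.5,1.7,0],"yaw": 0},
    {"slide": [4.5,1.7,0],"yaw": 0},
    {"slide": [4.5,1.7,0],"yaw": 0},
    {"slide": [4.5,1.7,0],"yaw": 0},
    {"slide": [4.5,1.7,0],"yaw": 0},
    {"slide": [4.5,1.7,0],"yaw": 0},
    {"slide": [4.5,1.7,0],"yaw": 0},
    {"slide": [4.5,1.7,0],"yaw": 0},
    {"slide": [4.5,1.7,0],"yaw": 0},
    {"slide": [0,0,0],"yaw": 0}
  ]
}}

```text
time: 2.3
tool_pos: [0.4186, -0.1073, 0.2319]
eef_rot: [0.0, 0.705, 0.709, 0.002]
contact_force: [-0.6, -0.3, -0.7]
grip_width: 0.581
finger_force: 0.0
```

>>> {"name": "step_arm", "arguments": {
  "plan": [
    {"slide": [4.4,1.6,0],"yaw": 0},
    {"slide": [4.4,1.6,2],"yaw": 0},
    {"slide": [4.2,1.4,4],"yaw": 0},
    {"slide": [0,0,4],"yaw": 0},
    {"slide": [0,0,0],"yaw": 0},
    {"slide": [0,0,0],"yaw": 0},
    {"slide": [0,0,0],"yaw": 0}
  ]
}}

```text
time: 3.0
tool_pos: [0.4615, 0.0072, 0.1397]
eef_rot: [0.001, 0.709, 0.705, 0.001]
contact_force: [1.2, -0.7, 0.0]
grip_width: 0.587
finger_force: 0.0
```

```bash
python3 - <<'E'
from h import *
im=cams.get_image("top");cv2.imwrite("pics/top1.png",im[:,:,::-1])
im=cams.get_image("side");crop(im,200,180,400,330,4,"pics/s1.png")
print(env.state()["tool_pos"])
E
```

```text
[0.46162711 0.00730697 0.13993274]
```

View pics/s1.png

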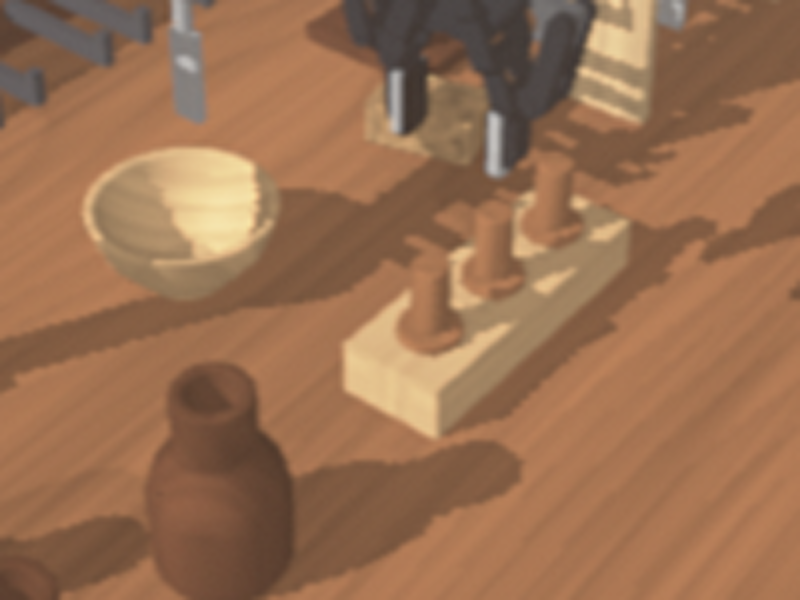

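The gripper hangs open above the board, with pads at about (400,100) and (500,145) in the crop and the three stoppers below it. Next I descend on the first stopper.

>>> {"name": "step_arm", "arguments": {
  "plan": [
    {"slide": [1.5,0.3,0],"yaw": 0},
    {"slide": [0,0,3],"yaw": 0},
    {"slide": [0,0,3],"yaw": 0},
    {"slide": [0,0,2],"yaw": 0},
    {"slide": [0,0,1.5],"yaw": 0},
    {"slide": [0,0,0],"yaw": 0},
    {"slide": [0,0,0],"yaw": 0}
  ]
}}

```text
time: 3.8
tool_pos: [0.4642, 0.0229, 0.0442]
eef_rot: [0.001, 0.708, 0.706, 0.001]
contact_force: [0.5, -0.2, -0.2]
grip_width: 0.585
finger_force: 0.0
```

>>> {"name": "step_arm", "arguments": {
  "plan": [
    {"slide": [0,0,0],"yaw": 0},
    {"slide": [0,0,0],"yaw": 0},
    {"slide": [0,0,0],"yaw": 0},
    {"slide": [0,0,0],"yaw": 0},
    {"slide": [0,0,0],"yaw": 0},
    {"slide": [0,0,0],"yaw": 0}
  ],
  "claw": 1,
  "grip_force": 40
}}

```text
time: 4.4
tool_pos: [0.4643, 0.0231, 0.0444]
eef_rot: [0.001, 0.708, 0.706, 0.0]
contact_force: [-0.4, -0.5, 6.9]
grip_width: 0.234
finger_force: 38.9
```

```bash
cat > trk.py <<'E'
from h import *
# template-match flask necks against the first top and side picture; known mouths there
F={"A":(.5814,.329),"B":(.4544,.3142),"C":(.4692,.1784)}
def track(z=.105):
    for n in ("top","side"):
        ref=cv2.imread(f"pics/{n}0.png");im=cams.get_image(n)[:,:,::-1]
        for k,(x,y) in F.items():
            u,v=np.round(proj(n,(x,y,z))).astype(int);b=9
            t=ref[v-b:v+b+1,u-b:u+b+1];w=im[max(0,v-45):v+46,max(0,u-45):u+46]
            r=cv2.matchTemplate(np.ascontiguousarray(w),t,cv2.TM_CCOEFF_NORMED);_,s,_,l=cv2.minMaxLoc(r)
            q=(max(0,u-45)+l[0]+b,max(0,v-45)+l[1]+b)
            print(n,k,round(s,2),np.round(np.array([x,y])+back(n,*q,z)[:2]-back(n,u,v,z)[:2],3))
if __name__=="__main__":
    track();s=env.state();print(s["time"],s["tool_pos"],s["contact_force"],s["grip_width"])
E
python3 trk.py
```

```text
top A 1.0 [0.581 0.329]
top B 1.0 [0.454 0.314]
top C 1.0 [0.469 0.178]
side A 1.0 [0.581 0.329]
side B 0.99 [0.454 0.314]
side C 1.0 [0.469 0.178]
4.5 [0.46435116 0.02307526 0.04437212] [ 3.83189969e-04 -9.21410926e-01  7.22436253e+00] 0.23241583048190453
```

>>> {"name": "step_arm", "arguments": {
  "plan": [
    {"slide": [0,0,-2],"yaw": 0},
    {"slide": [0,0,-4],"yaw": 0},
    {"slide": [0,0,-4],"yaw": 0},
    {"slide": [0,0,-3],"yaw": 0},
    {"slide": [3,0.1,0],"yaw": 0},
    {"slide": [4,0.2,0],"yaw": 0},
    {"slide": [4,0.1,0],"yaw": 0},
    {"slide": [3,0.1,0],"yaw": 0},
    {"slide": [1.5,0,0],"yaw": 0},
    {"slide": [0,0,0],"yaw": 0},
    {"slide": [0,0,0],"yaw": 0},
    {"slide": [0,0,0],"yaw": 0}
  ]
}}

```text
time: 5.7
tool_pos: [0.4688, 0.1764, 0.1729]
eef_rot: [0.0, 0.709, 0.705, -0.001]
contact_force: [-0.2, 0.3, -0.4]
grip_width: 0.231
finger_force: 39.2
```

```bash
python3 trk.py; python3 - <<'E'
from h import *
im=cams.get_image("side");crop(im,130,200,330,350,4,"pics/s2.png")
E
```

```text
top A 0.62 [0.525 0.303]
top B 0.6 [0.491 0.222]
top C 0.56 [0.493 0.221]
side A 1.0 [0.581 0.329]
side B 0.99 [0.454 0.314]
side C 1.0 [0.469 0.178]
5.8 [0.46884131 0.1766053  0.17299689] [-0.09187867 -0.37569803 -0.62742801] 0.23355112320627897
```

View pics/s2.png

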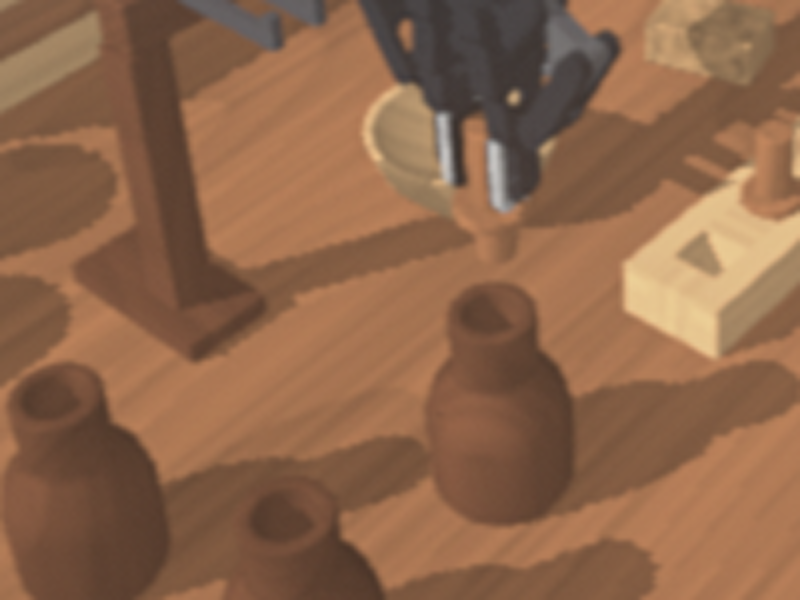

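The held stopper's plug end is at (497,260) in the crop, directly over flask C's mouth at (491,312). The flasks haven't moved. Next I insert it.

>>> {"name": "step_arm", "arguments": {
  "plan": [
    {"slide": [0.2,0.1,1],"yaw": 0},
    {"slide": [0,0,1.5],"yaw": 0},
    {"slide": [0,0,1],"yaw": 0},
    {"slide": [0,0,0.7],"yaw": 0},
    {"slide": [0,0,0.6],"yaw": 0},
    {"slide": [0,0,0.5],"yaw": 0},
    {"slide": [0,0,0.3],"yaw": 0},
    {"slide": [0,0,0],"yaw": 0},
    {"slide": [0,0,0],"yaw": 0}
  ]
}}

```text
time: 6.75
tool_pos: [0.47, 0.1806, 0.1174]
eef_rot: [0.0, 0.708, 0.706, 0.001]
contact_force: [0.1, 0.5, 0.8]
grip_width: 0.234
finger_force: 39.3
```

>>> {"name": "step_arm", "arguments": {
  "plan": [
    {"slide": [0,0,0.2],"yaw": 0},
    {"slide": [0,0,0.1],"yaw": 0},
    {"slide": [0,0,0],"yaw": 0}
  ]
}}

```text
time: 7.05
tool_pos: [0.4704, 0.1808, 0.1173]
eef_rot: [0.001, 0.708, 0.706, 0.0]
contact_force: [-6.2, -2.9, 23.6]
grip_width: 0.237
finger_force: 41.7
```

>>> {"name": "step_arm", "arguments": {
  "plan": [
    {"slide": [0,0,-0.3],"yaw": 0},
    {"slide": [0,0,0],"yaw": 0},
    {"slide": [0,0,0],"yaw": 0},
    {"slide": [0,0,-3],"yaw": 0},
    {"slide": [0,0,-4],"yaw": 0},
    {"slide": [-3,-0.2,0],"yaw": 0},
    {"slide": [-4,-0.1,0],"yaw": 0},
    {"slide": [-4,-0.1,0],"yaw": 0},
    {"slide": [-4,-0.1,0],"yaw": 0},
    {"slide": [-4,-0.1,2],"yaw": 0},
    {"slide": [-2.3,0,4],"yaw": 0},
    {"slide": [0,0,0],"yaw": 0}
  ],
  "claw": 5
}}

```text
time: 8.25
tool_pos: [0.4585, -0.0372, 0.1225]
eef_rot: [-0.004, 0.71, 0.704, -0.004]
contact_force: [-1.4, 0.1, -0.3]
grip_width: 0.585
finger_force: 0.0
```

>>> {"name": "step_arm", "arguments": {
  "plan": [
    {"slide": [0,0,0],"yaw": 0},
    {"slide": [0,0,0],"yaw": 0},
    {"slide": [0,0,0],"yaw": 0}
  ]
}}

```text
time: 8.55
tool_pos: [0.4644, -0.0313, 0.1284]
eef_rot: [0.001, 0.707, 0.707, 0.001]
contact_force: [0.5, 0.2, 1.0]
grip_width: 0.581
finger_force: 0.0
```

```bash
python3 trk.py; python3 - <<'E'
from h import *
im=cams.get_image("side");crop(im,120,170,400,380,2.85,"pics/s3.png")
E
```

```text
top A 1.0 [0.581 0.329]
top B 1.0 [0.454 0.314]
top C 0.51 [0.459 0.168]
side A 1.0 [0.581 0.329]
side B 0.99 [0.454 0.314]
side C 0.82 [0.384 0.186]
8.65 [ 0.46401725 -0.03174874  0.1281483 ] [0.02049822 0.1083455  0.45095968] 0.5835793901513467
```

View pics/s3.png

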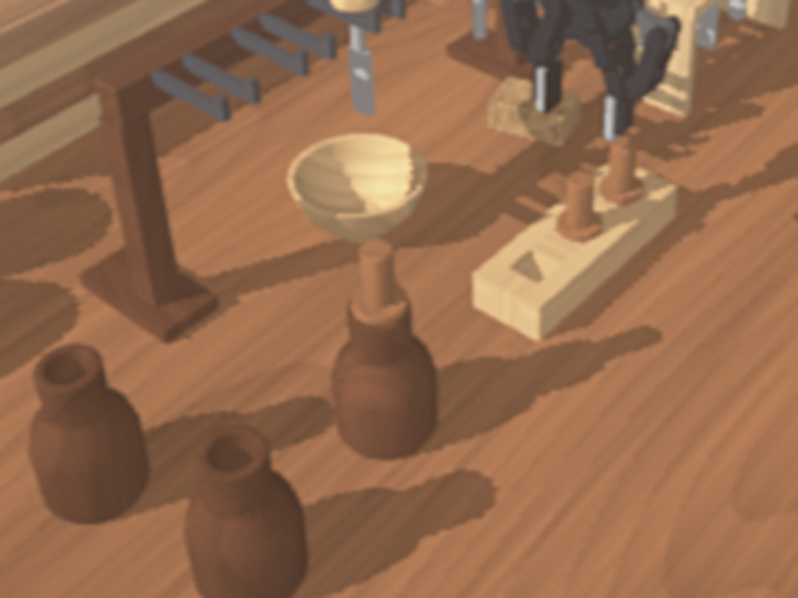

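Flask C, at (385,350) in the crop, is stoppered with its flange on the rim. Flasks A and B haven't moved. Now the second stopper.

>>> {"name": "step_arm", "arguments": {
  "plan": [
    {"slide": [-0.1,0,3],"yaw": 0},
    {"slide": [0,0,3],"yaw": 0},
    {"slide": [0,0,1.5],"yaw": 0},
    {"slide": [0,0,0.8],"yaw": 0},
    {"slide": [0,0,0],"yaw": 0},
    {"slide": [0,0,0],"yaw": 0}
  ]
}}

```text
time: 9.3
tool_pos: [0.464, -0.0336, 0.0449]
eef_rot: [0.001, 0.708, 0.706, 0.0]
contact_force: [-0.1, -0.2, 0.3]
grip_width: 0.584
finger_force: 0.0
```

>>> {"name": "step_arm", "arguments": {
  "plan": [
    {"slide": [0,0,0],"yaw": 0},
    {"slide": [0,0,0],"yaw": 0},
    {"slide": [0,0,0],"yaw": 0},
    {"slide": [0,0,0],"yaw": 0},
    {"slide": [0,0,0],"yaw": 0}
  ],
  "claw": 1
}}

```text
time: 9.8
tool_pos: [0.4639, -0.0339, 0.0451]
eef_rot: [0.001, 0.708, 0.706, 0.0]
contact_force: [-2.0, -0.2, 6.6]
grip_width: 0.236
finger_force: 39.0
```

>>> {"name": "step_arm", "arguments": {
  "plan": [
    {"slide": [0,0,-2],"yaw": 0},
    {"slide": [0,0,-4],"yaw": 0},
    {"slide": [0,0,-4],"yaw": 0},
    {"slide": [0,0,-4],"yaw": 0},
    {"slide": [2,0,-3],"yaw": 0},
    {"slide": [4,0,0],"yaw": 0},
    {"slide": [4,0,0],"yaw": 0},
    {"slide": [4,0,0],"yaw": 0},
    {"slide": [4,0,0],"yaw": 0},
    {"slide": [4,0,0],"yaw": 0},
    {"slide": [4,0,0],"yaw": 0},
    {"slide": [4,1,0],"yaw": 0}
  ]
}}

```text
time: 11.0
tool_pos: [0.4728, 0.2676, 0.2141]
eef_rot: [0.0, 0.708, 0.707, -0.0]
contact_force: [0.7, -0.5, 0.1]
grip_width: 0.234
finger_force: 39.2
```

>>> {"name": "step_arm", "arguments": {
  "plan": [
    {"slide": [3,3,0],"yaw": 0},
    {"slide": [2,3.5,0],"yaw": 0},
    {"slide": [1.5,3,1],"yaw": 0},
    {"slide": [0,1.2,2],"yaw": 0},
    {"slide": [0,0,0],"yaw": 0},
    {"slide": [0,0,0],"yaw": 0},
    {"slide": [0,0,0],"yaw": 0}
  ]
}}

```text
time: 11.7
tool_pos: [0.5803, 0.3312, 0.1852]
eef_rot: [0.0, 0.708, 0.706, 0.0]
contact_force: [-0.1, 0.2, 0.9]
grip_width: 0.231
finger_force: 39.2
```

```bash
python3 trk.py
```

```text
top A 0.59 [0.677 0.4  ]
top B 0.58 [0.362 0.238]
top C 0.49 [0.454 0.207]
side A 1.0 [0.581 0.329]
side B 0.99 [0.454 0.314]
side C 0.68 [0.521 0.135]
11.8 [0.5806413  0.33119433 0.18556329] [ 0.00736047 -0.33111691 -0.87951413] 0.23188368355509892
```

>>> {"name": "step_arm", "arguments": {
  "plan": [
    {"slide": [-0.1,0.1,2],"yaw": 0},
    {"slide": [0,0,1.5],"yaw": 0},
    {"slide": [0,0,1],"yaw": 0},
    {"slide": [0,0,0.8],"yaw": 0},
    {"slide": [0,0,0.7],"yaw": 0},
    {"slide": [0,0,0.5],"yaw": 0},
    {"slide": [0,0,0.3],"yaw": 0},
    {"slide": [0,0,0.2],"yaw": 0},
    {"slide": [0,0,0],"yaw": 0}
  ]
}}

```text
time: 12.7
tool_pos: [0.5824, 0.3306, 0.1182]
eef_rot: [0.001, 0.708, 0.706, 0.001]
contact_force: [-5.8, -3.0, 16.7]
grip_width: 0.237
finger_force: 41.1
```

>>> {"name": "step_arm", "arguments": {
  "plan": [
    {"slide": [0,0,-0.3],"yaw": 0},
    {"slide": [0,0,0],"yaw": 0},
    {"slide": [0,0,0],"yaw": 0},
    {"slide": [0,0,-3],"yaw": 0},
    {"slide": [0,0,-4],"yaw": 0},
    {"slide": [0,-2.5,-2],"yaw": 0},
    {"slide": [-1.5,-4,0],"yaw": 0},
    {"slide": [-3,-3.5,0],"yaw": 0},
    {"slide": [-4,-1.8,0],"yaw": 0},
    {"slide": [-4,0,0],"yaw": 0},
    {"slide": [-4,0,0],"yaw": 0},
    {"slide": [-4,0,0],"yaw": 0}
  ],
  "claw": 5
}}

```text
time: 13.9
tool_pos: [0.463, 0.1236, 0.2069]
eef_rot: [0.0, 0.708, 0.706, -0.0]
contact_force: [1.0, -0.5, 0.6]
grip_width: 0.584
finger_force: 0.0
```

>>> {"name": "step_arm", "arguments": {
  "plan": [
    {"slide": [-4,0,0],"yaw": 0},
    {"slide": [-4,0,0],"yaw": 0},
    {"slide": [-4,0,0],"yaw": 0},
    {"slide": [-4,0,0],"yaw": 0},
    {"slide": [-3.5,0,3],"yaw": 0},
    {"slide": [-2,0,4],"yaw": 0},
    {"slide": [0,0,2],"yaw": 0},
    {"slide": [0,0,0],"yaw": 0},
    {"slide": [0,0,0],"yaw": 0},
    {"slide": [0,0,0],"yaw": 0}
  ]
}}

```text
time: 14.9
tool_pos: [0.4644, -0.0891, 0.1185]
eef_rot: [0.001, 0.707, 0.707, 0.001]
contact_force: [0.4, 0.6, 0.7]
grip_width: 0.585
finger_force: 0.0
```

```bash
python3 trk.py; python3 - <<'E'
from h import *
im=cams.get_image("side");crop(im,120,170,400,380,2.85,"pics/s4.png")
E
```

```text
top A 0.7 [0.581 0.329]
top B 1.0 [0.454 0.314]
top C 0.51 [0.459 0.168]
side A 0.72 [0.49  0.328]
side B 0.99 [0.454 0.314]
side C 0.82 [0.384 0.186]
15.0 [ 0.46423016 -0.08936379  0.11855989] [-0.10279348  0.0988197   0.45372207] 0.5863966327940168
```

View pics/s4.png

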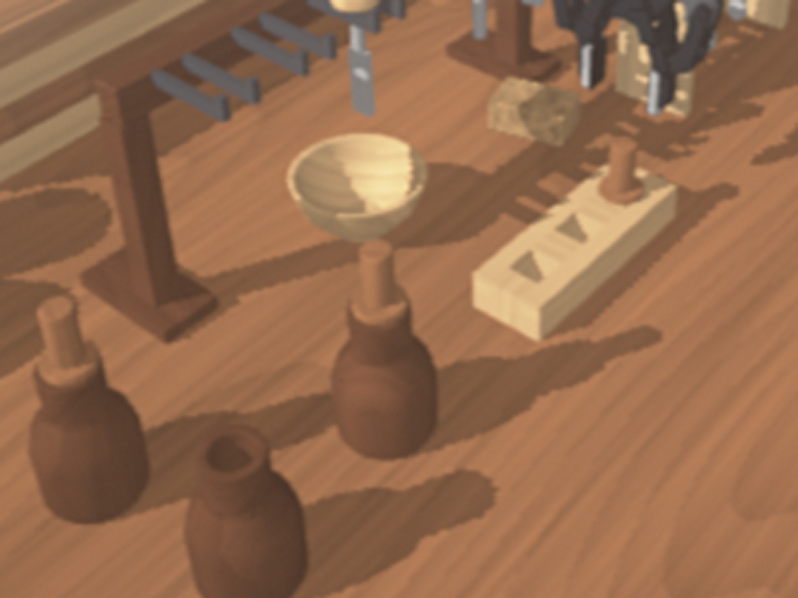

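Flasks A and C are both stoppered; B, with its mouth at (233,452) in the crop, is still open and hasn't moved. Third stopper next.

>>> {"name": "step_arm", "arguments": {
  "plan": [
    {"slide": [0,0,3],"yaw": 0},
    {"slide": [0,0,2.5],"yaw": 0},
    {"slide": [0,0,1.2],"yaw": 0},
    {"slide": [0,0,0.7],"yaw": 0},
    {"slide": [0,0,0],"yaw": 0},
    {"slide": [0,0,0],"yaw": 0}
  ]
}}

```text
time: 15.65
tool_pos: [0.4639, -0.0898, 0.044]
eef_rot: [0.001, 0.708, 0.706, 0.0]
contact_force: [0.9, 0.5, 0.2]
grip_width: 0.588
finger_force: 0.0
```

>>> {"name": "step_arm", "arguments": {
  "plan": [
    {"slide": [0,0,0],"yaw": 0},
    {"slide": [0,0,0],"yaw": 0},
    {"slide": [0,0,0],"yaw": 0},
    {"slide": [0,0,0],"yaw": 0},
    {"slide": [0,0,0],"yaw": 0}
  ],
  "claw": 1
}}

```text
time: 16.15
tool_pos: [0.4637, -0.09, 0.0439]
eef_rot: [0.001, 0.708, 0.706, 0.0]
contact_force: [-0.6, 0.3, 6.2]
grip_width: 0.237
finger_force: 39.0
```

>>> {"name": "step_arm", "arguments": {
  "plan": [
    {"slide": [0,0,-2],"yaw": 0},
    {"slide": [0,0,-4],"yaw": 0},
    {"slide": [0,0,-4],"yaw": 0},
    {"slide": [0,0,-4],"yaw": 0},
    {"slide": [2,0,-3],"yaw": 0},
    {"slide": [4,0,0],"yaw": 0},
    {"slide": [4,0,0],"yaw": 0},
    {"slide": [4,0,0],"yaw": 0},
    {"slide": [4,0,0],"yaw": 0},
    {"slide": [4,0,0],"yaw": 0},
    {"slide": [4,0,0],"yaw": 0},
    {"slide": [4,0,0],"yaw": 0}
  ]
}}

```text
time: 17.35
tool_pos: [0.4634, 0.2114, 0.213]
eef_rot: [0.0, 0.708, 0.706, -0.0]
contact_force: [0.3, 1.3, -1.4]
grip_width: 0.235
finger_force: 39.2
```

>>> {"name": "step_arm", "arguments": {
  "plan": [
    {"slide": [4,0,0],"yaw": 0},
    {"slide": [4,-0.5,0],"yaw": 0},
    {"slide": [2,-0.5,1],"yaw": 0},
    {"slide": [0,0,2],"yaw": 0},
    {"slide": [0,0,0],"yaw": 0},
    {"slide": [0,0,0],"yaw": 0},
    {"slide": [0,0,0],"yaw": 0}
  ]
}}

```text
time: 18.05
tool_pos: [0.4547, 0.3097, 0.1838]
eef_rot: [0.0, 0.709, 0.706, 0.0]
contact_force: [0.7, -0.9, 0.1]
grip_width: 0.232
finger_force: 39.2
```

```bash
python3 trk.py
```

```text
top A 0.7 [0.581 0.329]
top B 0.66 [0.502 0.366]
top C 0.51 [0.459 0.168]
side A 0.72 [0.49  0.328]
side B 0.99 [0.454 0.314]
side C 0.82 [0.384 0.186]
18.15 [0.45474979 0.30989401 0.18397426] [-0.47391487 -0.07836423 -0.40968739] 0.23705050977036513
```

>>> {"name": "step_arm", "arguments": {
  "plan": [
    {"slide": [0.4,0,1.5],"yaw": 0},
    {"slide": [0,0,1.5],"yaw": 0},
    {"slide": [0,0,1.2],"yaw": 0},
    {"slide": [0,0,0.9],"yaw": 0},
    {"slide": [0,0,0.7],"yaw": 0},
    {"slide": [0,0,0.5],"yaw": 0},
    {"slide": [0,0,0.3],"yaw": 0},
    {"slide": [0,0,0.3],"yaw": 0},
    {"slide": [0,0,0],"yaw": 0}
  ]
}}

```text
time: 19.05
tool_pos: [0.4546, 0.3151, 0.1169]
eef_rot: [0.001, 0.708, 0.706, 0.001]
contact_force: [-3.3, -3.0, 16.1]
grip_width: 0.233
finger_force: 40.9
```

>>> {"name": "step_arm", "arguments": {
  "plan": [
    {"slide": [0,0,-0.3],"yaw": 0},
    {"slide": [0,0,0],"yaw": 0},
    {"slide": [0,0,0],"yaw": 0},
    {"slide": [0,0,-3],"yaw": 0},
    {"slide": [0,0,-4],"yaw": 0},
    {"slide": [0,0,-4],"yaw": 0},
    {"slide": [-3,0,-3],"yaw": 0},
    {"slide": [-4,0,0],"yaw": 0},
    {"slide": [-4,0,0],"yaw": 0},
    {"slide": [-4,0,0],"yaw": 0},
    {"slide": [-4,0,0],"yaw": 0},
    {"slide": [-4,0,0],"yaw": 0}
  ],
  "claw": 5
}}

```text
time: 20.25
tool_pos: [0.4528, 0.0824, 0.2568]
eef_rot: [0.0, 0.708, 0.706, -0.0]
contact_force: [0.6, 0.3, -0.5]
grip_width: 0.586
finger_force: 0.0
```

>>> {"name": "step_arm", "arguments": {
  "plan": [
    {"slide": [-4,0,0],"yaw": 0},
    {"slide": [-4,0,0],"yaw": 0},
    {"slide": [-4,0,0],"yaw": 0},
    {"slide": [-4,0,0],"yaw": 0},
    {"slide": [-4,0,0],"yaw": 0},
    {"slide": [-4,0,0],"yaw": 0},
    {"slide": [-4,0.5,0],"yaw": 0},
    {"slide": [-4,1.5,0],"yaw": 0},
    {"slide": [-4,2.5,0],"yaw": 0},
    {"slide": [-3.5,2.5,0],"yaw": 0},
    {"slide": [-2,1,0],"yaw": 0},
    {"slide": [0,0,0],"yaw": 0}
  ]
}}

```text
time: 21.45
tool_pos: [0.5323, -0.3346, 0.2553]
eef_rot: [-0.001, 0.71, 0.705, -0.0]
contact_force: [-0.3, -0.0, -0.7]
grip_width: 0.586
finger_force: 0.0
```

```bash
python3 - <<'E'
from h import *
im=cams.get_image("side");cv2.imwrite("pics/side5.png",im[:,:,::-1])
a=cv2.resize(im[60:210,320:420],None,fx=4,fy=4,interpolation=3)
b=cv2.resize(im[230:400,120:290],(400,400),interpolation=3)
b=np.vstack([b,np.zeros((200,400,3),np.uint8)])
cv2.imwrite("pics/s5.png",np.hstack([a,b])[:,:,::-1])
print(env.state()["tool_pos"])
E
```

```text
[ 0.53194876 -0.3320091   0.25565975]
```

View pics/s5.png

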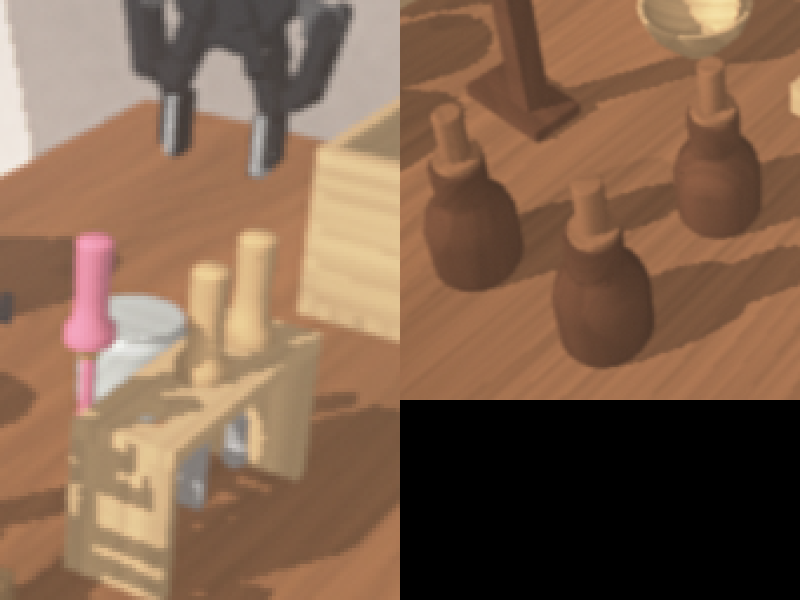

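All three flasks are closed. The two tools in the caddy have their handle tops at (208,270) and (257,240) in the crop, and the pink decoy is behind the caddy.

```bash
python3 - <<'E'
from h import *
print(tri((343.5,121),(418,167.5)), tri((342,143),(410,172)))
E
```

```text
(array([ 0.63476276, -0.36890481,  0.16668881]), np.float64(0.05484134389485007)) (array([ 0.63711482, -0.36871748,  0.10183013]), np.float64(0.551767524620459))
```

>>> {"name": "step_arm", "arguments": {
  "plan": [
    {"slide": [-1.5,0.5,0],"yaw": 0},
    {"slide": [0,0,0],"yaw": 0},
    {"slide": [0,0,0],"yaw": 0}
  ]
}}

```text
time: 21.8
tool_pos: [0.5369, -0.3446, 0.2571]
eef_rot: [-0.001, 0.708, 0.707, -0.0]
contact_force: [-0.0, 0.1, -0.1]
grip_width: 0.585
finger_force: 0.0
```

>>> {"name": "step_arm", "arguments": {
  "plan": [
    {"slide": [-0.2,0,3],"yaw": 0},
    {"slide": [0,0,4],"yaw": 0},
    {"slide": [0,0,3],"yaw": 0},
    {"slide": [0,0,1.7],"yaw": 0},
    {"slide": [0,0,0.9],"yaw": 0},
    {"slide": [0,0,0],"yaw": 0},
    {"slide": [0,0,0],"yaw": 0}
  ]
}}

```text
time: 22.5
tool_pos: [0.538, -0.3477, 0.1324]
eef_rot: [0.001, 0.708, 0.706, 0.0]
contact_force: [-0.3, 0.3, 0.4]
grip_width: 0.587
finger_force: 0.0
```

>>> {"name": "step_arm", "arguments": {
  "plan": [
    {"slide": [0,0,0],"yaw": 0},
    {"slide": [0,0,0],"yaw": 0},
    {"slide": [0,0,0],"yaw": 0},
    {"slide": [0,0,0],"yaw": 0},
    {"slide": [0,0,0],"yaw": 0}
  ],
  "claw": 1,
  "grip_force": 60
}}

```text
time: 23.0
tool_pos: [0.5383, -0.3483, 0.1327]
eef_rot: [0.001, 0.708, 0.706, 0.0]
contact_force: [-0.5, 0.1, 6.9]
grip_width: 0.274
finger_force: 58.7
```

>>> {"name": "step_arm", "arguments": {
  "plan": [
    {"slide": [0,0,-2],"yaw": 0},
    {"slide": [0,0,-3],"yaw": 0},
    {"slide": [0,0,-4],"yaw": 0},
    {"slide": [0,0,-4],"yaw": 0},
    {"slide": [0,-1,-2],"yaw": 0},
    {"slide": [2,-2,0],"yaw": 0},
    {"slide": [3,-1,0],"yaw": 0},
    {"slide": [4,0,0],"yaw": 0},
    {"slide": [4,0,0],"yaw": 0},
    {"slide": [4,0,0],"yaw": 0},
    {"slide": [4,0,0],"yaw": 0},
    {"slide": [4,0,0],"yaw": 0}
  ]
}}

```text
time: 24.2
tool_pos: [0.4972, -0.0963, 0.2807]
eef_rot: [-0.0, 0.708, 0.706, -0.0]
contact_force: [0.3, 0.8, -1.3]
grip_width: 0.28
finger_force: 59.3
```

>>> {"name": "step_arm", "arguments": {
  "plan": [
    {"slide": [4,0,0],"yaw": 0},
    {"slide": [4,0,0],"yaw": 0},
    {"slide": [4,0,0],"yaw": 0},
    {"slide": [4,0,0],"yaw": 0},
    {"slide": [4,0,0],"yaw": 0},
    {"slide": [3,0,0],"yaw": 0},
    {"slide": [2,0,0],"yaw": 0},
    {"slide": [0,0,0],"yaw": 0},
    {"slide": [0,0,0],"yaw": 0},
    {"slide": [0,0,0],"yaw": 0}
  ]
}}

```text
time: 25.2
tool_pos: [0.4986, 0.1505, 0.2807]
eef_rot: [0.0, 0.709, 0.706, -0.001]
contact_force: [-0.4, -0.5, -2.2]
grip_width: 0.278
finger_force: 59.3
```

```bash
python3 - <<'E'
from h import *
s=env.state();p=s["tool_pos"];print(p,s["grip_width"])
im=cams.get_image("side");u,v=proj("side",(p[0],p[1],p[2]-.06)).astype(int);print(u,v)
crop(im,u-70,v-70,u+70,v+80,4,"pics/s6.png")
E
```

```text
[0.49861472 0.15047098 0.28065466] 0.2782538411826158
247 210
```

View pics/s6.png

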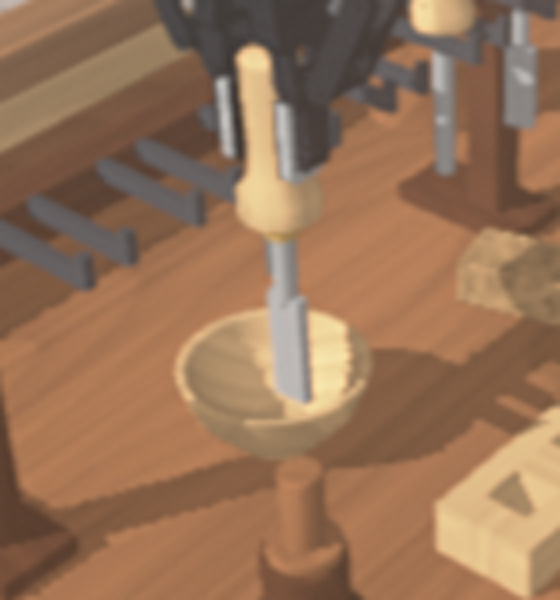

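The held tool is the skew chisel. Its foot is at about (280,215) in the crop, with the neck below it and the blade from v=290 to 400, wide across y. I'll check its axis against the vertical and against the TCP.

```bash
python3 - <<'E'
from h import *
p=env.state()["tool_pos"]
for dz in (.05,-.0227,-.05,-.12):
    q=proj("side",p+[0,0,dz]);print(dz,np.round((q-[177,140])*4,0))
q=lambda *a:np.round((proj("side",a)-[177,140])*4)
print("hook6 tip L,R at z.208:",q(.594,.163+.013,.2),q(.594,.163-.013,.2), "hook5",q(.592,.0912+.013,.2),q(.592,.0912-.013,.2))
E
```

```text
0.05 [265.  52.]
-0.0227 [277. 208.]
-0.05 [281. 262.]
-0.12 [291. 393.]
hook6 tip L,R at z.208: [ 91. 273.] [133. 248.] hook5 [206. 207.] [243. 184.]
```

>>> {"name": "step_arm", "arguments": {
  "plan": [
    {"slide": [1,2,0],"yaw": 0},
    {"slide": [0.35,2,1],"yaw": 0},
    {"slide": [0,0.6,2],"yaw": 0},
    {"slide": [0,0,0.8],"yaw": 0},
    {"slide": [0,0,0],"yaw": 0},
    {"slide": [0,0,0],"yaw": 0},
    {"slide": [0,0,0],"yaw": 0}
  ]
}}

```text
time: 25.95
tool_pos: [0.5447, 0.1656, 0.2442]
eef_rot: [0.001, 0.708, 0.706, 0.001]
contact_force: [0.1, -0.1, -2.2]
grip_width: 0.278
finger_force: 59.4
```

```bash
python3 - <<'E'
from h import *
s=env.state();p=s["tool_pos"];print(p)
im=cams.get_image("side");u,v=proj("side",(p[0],p[1],p[2]-.05)).astype(int);print(u,v)
q=lambda *a:np.round((proj("side",a)-[u-60,v-50])*5)
print(q(*p+[0,0,-.0227]),q(*p+[0,0,-.12]),"tips",q(.594,.176,.2),q(.594,.150,.2),"root",q(.66,.176,.2),q(.66,.15,.2),"mid",q(.631,.163,.2))
crop(im,u-60,v-50,u+60,v+50,5,"pics/s7.png")
E
```

```text
[0.54473593 0.1655737  0.24419364]
223 217
[296. 190.] [320. 408.] tips [184. 206.] [236. 175.] root [ 63. 147.] [116. 117.] mid [142. 157.]
```

View pics/s7.png

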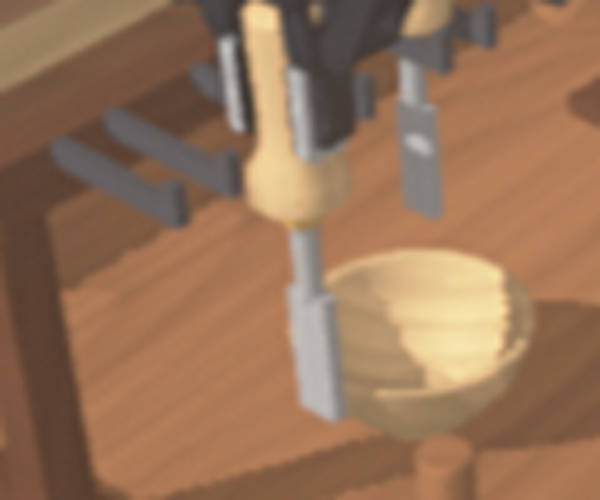

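The chisel hangs in front of hook 6, whose prong tips are at (180,205) and (232,175) in the crop. The tips match the prediction to within 1 px. The blade starts about 42 mm below the foot, so only the neck passes between the prongs. I'll slide it in.

>>> {"name": "step_arm", "arguments": {
  "plan": [
    {"slide": [-0.1,1,0],"yaw": 0},
    {"slide": [0,1,0],"yaw": 0},
    {"slide": [0,1,0],"yaw": 0},
    {"slide": [0,1,0],"yaw": 0},
    {"slide": [0,1,0],"yaw": 0},
    {"slide": [-0.1,1,0],"yaw": 0},
    {"slide": [0,1,0],"yaw": 0},
    {"slide": [0,1,0],"yaw": 0},
    {"slide": [0,0.6,0],"yaw": 0},
    {"slide": [0,0,0],"yaw": 0},
    {"slide": [0,0,0],"yaw": 0}
  ]
}}

```text
time: 27.1
tool_pos: [0.6303, 0.1635, 0.243]
eef_rot: [-0.0, 0.708, 0.706, -0.0]
contact_force: [-0.6, 0.4, -1.7]
grip_width: 0.278
finger_force: 59.4
```

Contact-free. Lower by about 2 cm.

>>> {"name": "step_arm", "arguments": {
  "plan": [
    {"slide": [0,0,0.6],"yaw": 0},
    {"slide": [0,0,0.6],"yaw": 0},
    {"slide": [0,0,0.5],"yaw": 0},
    {"slide": [0,0,0.2],"yaw": 0},
    {"slide": [0,0,0.1],"yaw": 0},
    {"slide": [0,0,0.1],"yaw": 0},
    {"slide": [0,0,0],"yaw": 0}
  ]
}}

```text
time: 27.8
tool_pos: [0.6306, 0.1633, 0.2228]
eef_rot: [0.0, 0.708, 0.706, -0.0]
contact_force: [-3.1, -1.5, 3.0]
grip_width: 0.277
finger_force: 60.0
```

>>> {"name": "step_arm", "arguments": {
  "plan": [
    {"slide": [0,0,0],"yaw": 0},
    {"slide": [0,0,0],"yaw": 0},
    {"slide": [0,0,0],"yaw": 0},
    {"slide": [0,0,0],"yaw": 0},
    {"slide": [0,0,-1.5],"yaw": 0},
    {"slide": [0,0,-3],"yaw": 0},
    {"slide": [0,0,-4],"yaw": 0},
    {"slide": [0,-2,-1.5],"yaw": 0},
    {"slide": [0,-4,0],"yaw": 0},
    {"slide": [-1,-4,0],"yaw": 0},
    {"slide": [-4,-2,0],"yaw": 0},
    {"slide": [-4,0,0],"yaw": 0}
  ],
  "claw": 4.5
}}

```text
time: 29.0
tool_pos: [0.5079, 0.075, 0.3238]
eef_rot: [0.002, 0.706, 0.708, -0.0]
contact_force: [0.3, -0.2, 0.1]
grip_width: 0.526
finger_force: 0.0
```

>>> {"name": "step_arm", "arguments": {
  "plan": [
    {"slide": [-4,0,0],"yaw": 0},
    {"slide": [-4,0,0],"yaw": 0},
    {"slide": [-4,0,0],"yaw": 0},
    {"slide": [-4,0,0],"yaw": 0},
    {"slide": [-4,0,0],"yaw": 0},
    {"slide": [-4,0,0],"yaw": 0},
    {"slide": [-4,0,0],"yaw": 0},
    {"slide": [-4,0,0],"yaw": 0},
    {"slide": [-4,0,0],"yaw": 0},
    {"slide": [-4,0.5,0],"yaw": 0},
    {"slide": [-4,1.5,0],"yaw": 0},
    {"slide": [-3.5,1,2],"yaw": 0}
  ]
}}

```text
time: 30.2
tool_pos: [0.5413, -0.4045, 0.3063]
eef_rot: [0.004, 0.708, 0.706, 0.001]
contact_force: [0.7, -0.0, 1.2]
grip_width: 0.527
finger_force: 0.0
```

```bash
python3 - <<'E'
from h import *
im=cams.get_image("side");cv2.imwrite("pics/side8.png",im[:,:,::-1])
a=cv2.resize(im[110:260,140:340],None,fx=4,fy=4,interpolation=3);cv2.imwrite("pics/s8.png",a[:,:,::-1])
print(env.state()["tool_pos"])
E
```

```text
[ 0.5386528  -0.41051919  0.2988408 ]
```

View pics/s8.png

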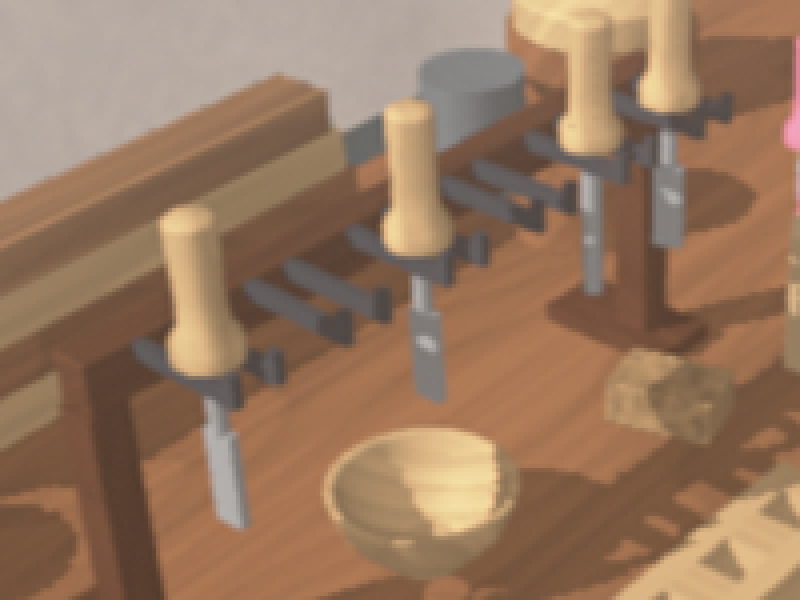

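The chisel hangs flat on hook 6 at (205,290) in the crop, and the other three tools are untouched. Now the second tool.

>>> {"name": "step_arm", "arguments": {
  "plan": [
    {"slide": [0,0,3],"yaw": 0},
    {"slide": [0,0,4],"yaw": 0},
    {"slide": [0,0,1],"yaw": 0},
    {"slide": [0,0,0],"yaw": 0},
    {"slide": [0,0,0],"yaw": 0}
  ]
}}

```text
time: 30.75
tool_pos: [0.5403, -0.4017, 0.2244]
eef_rot: [0.002, 0.708, 0.706, 0.0]
contact_force: [-0.8, -0.6, 0.4]
grip_width: 0.527
finger_force: 0.0
```

>>> {"name": "step_arm", "arguments": {
  "plan": [
    {"slide": [-0.7,-0.2,0],"yaw": 0},
    {"slide": [0,0,0],"yaw": 0},
    {"slide": [0,0,3],"yaw": 0},
    {"slide": [0,0,3],"yaw": 0},
    {"slide": [0,0,2],"yaw": 0},
    {"slide": [0,0,1.2],"yaw": 0},
    {"slide": [0,0,0],"yaw": 0},
    {"slide": [0,0,0],"yaw": 0}
  ]
}}

```text
time: 31.55
tool_pos: [0.538, -0.409, 0.1314]
eef_rot: [0.001, 0.708, 0.706, 0.0]
contact_force: [1.1, -0.2, 0.2]
grip_width: 0.528
finger_force: 0.0
```

>>> {"name": "step_arm", "arguments": {
  "plan": [
    {"slide": [0,0,0],"yaw": 0},
    {"slide": [0,0,0],"yaw": 0},
    {"slide": [0,0,0],"yaw": 0},
    {"slide": [0,0,0],"yaw": 0},
    {"slide": [0,0,0],"yaw": 0}
  ],
  "claw": 1
}}

```text
time: 32.05
tool_pos: [0.5384, -0.409, 0.132]
eef_rot: [0.002, 0.708, 0.706, 0.0]
contact_force: [0.1, 1.0, 6.5]
grip_width: 0.276
finger_force: 58.6
```

>>> {"name": "step_arm", "arguments": {
  "plan": [
    {"slide": [0,0,-2],"yaw": 0},
    {"slide": [0,0,-3],"yaw": 0},
    {"slide": [0,0,-4],"yaw": 0},
    {"slide": [0,0,-4],"yaw": 0},
    {"slide": [0,-1,-2],"yaw": 0},
    {"slide": [2,-2,0],"yaw": 0},
    {"slide": [3,-1,0],"yaw": 0},
    {"slide": [4,0,0],"yaw": 0},
    {"slide": [4,0,0],"yaw": 0},
    {"slide": [4,0,0],"yaw": 0},
    {"slide": [4,0,0],"yaw": 0},
    {"slide": [4,0,0],"yaw": 0}
  ]
}}

```text
time: 33.25
tool_pos: [0.4959, -0.1571, 0.2789]
eef_rot: [-0.001, 0.708, 0.706, -0.001]
contact_force: [1.0, 0.0, -1.3]
grip_width: 0.279
finger_force: 59.5
```

>>> {"name": "step_arm", "arguments": {
  "plan": [
    {"slide": [4,0,0],"yaw": 0},
    {"slide": [4,0,0],"yaw": 0},
    {"slide": [4,0,0],"yaw": 0},
    {"slide": [4,0,0],"yaw": 0},
    {"slide": [4,0,0],"yaw": 0},
    {"slide": [3,0,0],"yaw": 0},
    {"slide": [2,2,0],"yaw": 0},
    {"slide": [0.2,2.5,2],"yaw": 0},
    {"slide": [0,0,1.7],"yaw": 0},
    {"slide": [0,0,0],"yaw": 0},
    {"slide": [0,0,0],"yaw": 0},
    {"slide": [0,0,0],"yaw": 0}
  ]
}}

```text
time: 34.45
tool_pos: [0.5433, 0.0933, 0.2438]
eef_rot: [0.001, 0.708, 0.706, 0.0]
contact_force: [0.2, 0.1, -1.3]
grip_width: 0.278
finger_force: 59.6
```

```bash
python3 - <<'E'
from h import *
s=env.state();p=s["tool_pos"];print(p)
im=cams.get_image("side");u,v=proj("side",(p[0],p[1],p[2]-.05)).astype(int)
q=lambda *a:np.round((proj("side",a)-[u-60,v-50])*5)
print(q(*p+[0,0,-.022]),q(*p+[0,0,-.12]),"tips",q(.592,.106,.2),q(.592,.08,.2))
crop(im,u-60,v-50,u+60,v+50,5,"pics/s9.png")
E
```

```text
[0.54327027 0.09327805 0.24382895]
[298. 188.] [313. 401.] tips [184. 210.] [231. 182.]
```

>>> {"name": "step_arm", "arguments": {
  "plan": [
    {"slide": [0,1,0],"yaw": 0},
    {"slide": [0,1,0],"yaw": 0},
    {"slide": [0,1,0],"yaw": 0},
    {"slide": [0,1,0],"yaw": 0},
    {"slide": [0,1,0],"yaw": 0},
    {"slide": [0,1,0],"yaw": 0},
    {"slide": [0,1,0],"yaw": 0},
    {"slide": [0,1,0],"yaw": 0},
    {"slide": [0,0.6,0],"yaw": 0},
    {"slide": [0,0,0],"yaw": 0},
    {"slide": [0,0,0],"yaw": 0}
  ]
}}

```text
time: 35.6
tool_pos: [0.6292, 0.0935, 0.243]
eef_rot: [-0.0, 0.708, 0.706, -0.0]
contact_force: [0.3, -0.7, -1.6]
grip_width: 0.278
finger_force: 59.7
```

>>> {"name": "step_arm", "arguments": {
  "plan": [
    {"slide": [0,0,0.6],"yaw": 0},
    {"slide": [0,0,0.6],"yaw": 0},
    {"slide": [0,0,0.5],"yaw": 0},
    {"slide": [0,0,0.2],"yaw": 0},
    {"slide": [0,0,0.2],"yaw": 0},
    {"slide": [0,0,0.1],"yaw": 0},
    {"slide": [0,0,0],"yaw": 0}
  ]
}}

```text
time: 36.3
tool_pos: [0.6292, 0.0932, 0.222]
eef_rot: [0.0, 0.708, 0.706, -0.0]
contact_force: [-2.8, -1.5, 4.6]
grip_width: 0.278
finger_force: 60.3
```

>>> {"name": "step_arm", "arguments": {
  "plan": [
    {"slide": [0,0,0],"yaw": 0},
    {"slide": [0,0,0],"yaw": 0},
    {"slide": [0,0,0],"yaw": 0},
    {"slide": [0,0,0],"yaw": 0},
    {"slide": [0,0,-1.5],"yaw": 0},
    {"slide": [0,0,-3],"yaw": 0},
    {"slide": [0,0,-4],"yaw": 0},
    {"slide": [0,-2,-1.5],"yaw": 0},
    {"slide": [0,-4,0],"yaw": 0},
    {"slide": [-1,-4,0],"yaw": 0},
    {"slide": [-4,-2,0],"yaw": 0},
    {"slide": [-4,-2,0],"yaw": 0}
  ],
  "claw": 4.5
}}

```text
time: 37.5
tool_pos: [0.4883, 0.0042, 0.3225]
eef_rot: [0.001, 0.707, 0.708, 0.0]
contact_force: [1.0, -1.2, 1.3]
grip_width: 0.528
finger_force: 0.0
```

>>> {"name": "step_arm", "arguments": {
  "plan": [
    {"slide": [-4,0,0],"yaw": 0},
    {"slide": [-4,0,0],"yaw": 0},
    {"slide": [-4,0,0],"yaw": 0},
    {"slide": [-4,0,0],"yaw": 0},
    {"slide": [-4,0,0],"yaw": 0},
    {"slide": [-4,0,0],"yaw": 0},
    {"slide": [0,0,0],"yaw": 0},
    {"slide": [0,0,0],"yaw": 0}
  ]
}}

```text
time: 38.3
tool_pos: [0.4888, -0.237, 0.3219]
eef_rot: [0.0, 0.709, 0.706, 0.0]
contact_force: [1.2, 1.1, 0.5]
grip_width: 0.521
finger_force: 0.0
```

```bash
python3 - <<'E'
from h import *
im=cams.get_image("side");crop(im,110,90,430,390,2,"pics/s10.png")
print(env.state()["tool_pos"])
E
```

```text
[ 0.48909014 -0.23552465  0.32192183]
```

View pics/s10.png

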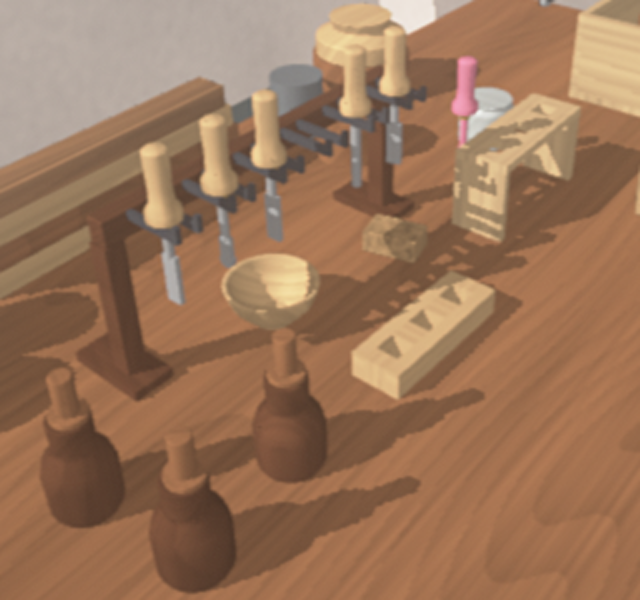

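Both tools hang flat, at (160,190) and (217,160) in the crop. The caddy is empty, all three flasks are closed, and the bowl and sanding block haven't moved.

```bash
python3 -c "
from cell import env
print(env.hand_in())"
```

```text
the job is handed in; nothing more can be done
None
```

The job is done and handed in at about 38 s: all three flasks are closed with stoppers pushed home, then both caddy tools were hung on free hooks 5 and 6, with nothing else disturbed.

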